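Rock the walnut run over to the other container

ROBOT

A 6-joint arm with a two-finger parallel gripper is mounted at the origin on the work surface. World frame = base frame: x ahead of the robot, y to its left, z up, the work surface at z = 0. Lengths are in mm, angles in rad, forces in N, time in s.
With the tool pointing down it reaches from about 350 to 875 mm from the base axis. Payload 4.2 kg.
Tool frame: the origin (TCP) lies between the finger pads; the fingertips stand 11 mm ahead of it and the grasp point (between the pads) lies 8 mm behind it; z points along the fingers, y is the direction in which the jaws open and shut (so a half turn about z gives the same grasp; the last joint's range is limited). The gripper opens to 85 mm and grips with 20 to 120 N. Pads are 22 mm wide; open, the fingers measure 114 mm over their backs; the gripper's body (76 mm by 85 mm) begins 54 mm behind the grasp point. The pads swing forward as they close: fully open they stand 13 mm farther back than shut.
Start: joints at [1.566, 0.385, 0.008, 0, -1.194, -0.259], TCP at [162.937, 603.366, 242.312] pointing down, gripper open.
Joint ranges: [-3.14, 3.14], [-1.21, 2.06], [-1.07, 1.41], [-3.16, 2.05], [-2.99, -0.16], [-3.1, 3.1]. Speed limits (rad/s): [2.79, 2.79, 3.14, 3.14, 3.14, 3.14].

INTERFACE

Orientations are given as a unit quaternion [x, y, z, w].
In Python, from bench import * gives the robot as it stands.
- The arm moves only by the tool servo_tool, never from a script. Its argument "rows" is a list of rows, each a list of 7 numbers: the opening, from 0 (shut) to 1 (fully open), then the shift along the tool's x, y, z in cm, then the turn, a rotation vector about the tool's x, y, z in degrees. A call has 1 to 12 rows; each row shifts and turns the commanded pose from where the row before left it, along the tool's axes as they then stand; what a row does not reach is not made up. A row lasts 1/10 s, in which the tool goes at most 50 mm and 8.59 degrees, less where a joint would pass 70% of its speed; a pose out of reach is approached as far as the arm can. A call is refused whole if a number of a shift passes 5 or a number of a turn 8.59, either way. A call with a gripper value outside its range is refused whole. The fingers move at their own pace and stop on an object; the grip force is fixed at half the most. Time passes only in rows, so rows that do not move let the fingers close. It gives the time, the measured TCP pose, the force and the opening at its end, in the units of the state.
- read_state(): the state, without advancing time (a new reading comes with each control period).
- get_image(name): name is "scene" or "top" or "wrist"; returns a dict with "image" (384x512x3 uint8, red, green, blue), "mtx" (3x3 intrinsics, pixels), "extrinsics" (4x4, takes a point from camera to world coordinates). Camera axes: x right, y up, looking along -z (the intrinsics and any distortion apply to the point x, -y, -z); pixel columns grow to the right and rows downward; lengths in mm; the calibration is good to about 2 mm. The wrist camera is an equidistant fisheye: a pixel r from the principal point sees the ray r / f radians off the axis. A picture is of the moment at which its call begins. There is no depth.
- job_done(): hands the job in, once; it reports no verdict.
The state is a dict: "clock": time; "joints": joint angles; "joint_vel": joint speeds; "joint_efforts": joint torques, N m; "position": TCP position; "ee_rot": TCP orientation; "contact_force": force on the tool from outside, world axes, zero at the start; "wrist_torque": the same for the moment, N m; "gripper_width": finger opening in mm.
Only numpy, scipy, OpenCV 4.12 (cv2) and the standard library are available. Lean on these libraries where they do the work, as an engineer would, in place of code of your own. Each camera call takes 0.05 s, during which the arm holds its last target. There are 200 camera calls.

TASK

The container that the seesaw trough now slopes down to has had its share of walnuts. Press the raised end of the trough down so that it rocks over its pivot and stays sloping the other way, and only then push both waiting walnuts along the feed gutter into the trough, so that they roll down by themselves into the other container. Only touch and push: do not lift or carry the walnuts, and leave the containers, ladle, paddle and cutting board where they are.

Things in the scene. Friction and masses are not known exactly. Their poses are not given: they have to be found in the camera images.
- run: Fixed bamboo walnut run on the ledge, 235 mm high overall. Origin on the ledge straight below the middle of the seesaw's pivot, z up. Its x axis points along the feed gutter in the feeding direction (roughly away from the robot), its y axis to the left along the trough. The pivot axis lies along x, 150 mm above the ledge. The gutter lies at y = 0, x = -140 to -36 mm.
- gutter_exit (a point): Middle of the gutter floor's open exit edge, 195 mm above the ledge, 36 mm from the trough's middle. The gutter is an open channel 104 mm long, 40 mm wide inside, walls 5 mm high; floor falls 3 mm to the rear, where a cross lip 5 mm thick, 4 mm high holds the walnuts. Fingertips 8 mm above this edge clear walls and lip and push below a walnut's middle (higher, they ride up and jam it). Walnuts drop 25 mm past it.
- trough (a joint): Tilt of the seesaw trough, rad: rests at a stop, +0.25 (left end up, right end low) or -0.25 (the reverse); top-heavy, falls over by itself once past level; under 3 N on the raised end rocks it. 230 x 60 mm, floor top 20 mm above the axis; side walls 12 mm high on the robot side, 20 mm (mid part 55 mm) on the far side, end 30 mm short of each end, leaving flat bare tongues.
- end_left (a point): Point on top of the trough's left (+y) tongue, mid-width, 100 mm along the trough from the pivot: about 194 mm above the ledge when this end is raised and 145 mm when it is fully down.
- end_right (a point): The same point on the right (-y) tongue.
- walnut_front: Walnut, a 36 mm brown ball of 15 g, the nearer of two to the gutter's exit; origin at its centre. The two lie touching in the gutter.
- walnut_rear: The same, the one behind, resting against the rear lip, centre about 123 mm behind the trough's middle. Pushing it forward pushes the front one ahead of it.
- kimchi_box: Open beige plastic kimchi container with side latches, 160 x 160 x 95 mm high, walls 4 mm, loose on the ledge, 0.6 kg. Stands under one end of the trough, its centre 175 mm to one side of the pivot. Origin: centre of its underside.
- jar: Open round brown glazed jar, 160 mm wide, 95 mm high, walls 5 mm, loose, 0.9 kg. Stands under the other end of the trough, 175 mm to the other side. Origin: centre of its underside.
- ladle: Steel ladle lying on the ledge, 285 mm long, 30 mm high. Origin near its middle, x towards the bowl. Bystander.
- paddle: Flat bamboo paddle lying on the ledge, 233 mm long, 62 mm wide, 8 mm thick. Origin near its middle underneath, x towards the blade. Bystander.
- board: Small off-white plastic cutting board lying flat, 200 x 125 x 10 mm. Origin: centre of its underside. Bystander.

How it is judged:
By the outcome, as a careful person would: the job done as asked, in the order asked, and still so for the second after the job is handed in, with the robot touching nothing.
It also fails if it takes over 56 s, if anything falls off the work surface, if the arm or the gripper's body presses on something with over 40 N, if the wrist force passes 120 N, or if a joint passes its speed limit or range.

## Working session

There is one attempt and no reset: what is moved stays moved. The work goes in short steps, Python scripts to look and compute and a tool call to move; the robot and the scene stay as the last step left them, time stands still between calls to the robot, and variables do not carry over. Pictures are saved under pics/ and viewed, about 8 in all and at most 12, crops included, and the job is handed in when it is done.

Besides the shell and the picture viewer there is one more tool, called as name(argument=value, ...), one argument or row to a line, values as JSON. servo_tool: Moves the arm, as the interface text tells. Its arguments: {"type":"object","properties":{"rows":{"type":"array","items":{"type":"array","items":{"type":"number"}}}},"required":["rows"]}

```bash
mkdir -p pics
python3 - <<'E'
from bench import *
import cv2,numpy as np
for n in("scene","top"):
    d=get_image(n); cv2.imwrite(f"pics/{n}0.png",d["image"][:,:,::-1]); np.savez(f"{n}0.npz",**d)
    print(n,d["mtx"].tolist(),d["extrinsics"].round(3).tolist(),[k for k in d])
s=read_state(); print(s)
E
```

```text
scene [[465.36119076264146, 0.0, 252.7994813883082], [0.0, 465.36119076264146, 195.5302982717458], [0.0, 0.0, 1.0]] [[-0.509, -0.696, 0.506, 1045.556], [0.861, -0.401, 0.313, 321.628], [-0.015, 0.595, 0.803, 900.83], [0.0, 0.0, 0.0, 1.0]] ['image', 'mtx', 'extrinsics']
top [[443.7133196619106, 0.0, 251.32242107507903], [0.0, 443.7133196619106, 182.37366263966308], [0.0, 0.0, 1.0]] [[-0.059, 0.976, -0.209, 371.696], [-0.998, -0.057, 0.015, 28.597], [0.003, 0.209, 0.978, 1068.418], [0.0, 0.0, 0.0, 1.0]] ['image', 'mtx', 'extrinsics']
{'clock': 0.1, 'joints': array([ 1.56560752e+00,  3.85461281e-01,  6.74269877e-03, -4.11583747e-04,
       -1.19400589e+00, -2.58561059e-01]), 'joint_vel': array([ 5.88713942e-04, -1.64714818e-03,  2.82939751e-03,  4.21528090e-05,
        1.68080220e-03,  1.89395463e-03]), 'joint_efforts': array([-3.66704662e-04, -3.93317878e+01,  1.88932657e+01,  4.19795886e+00,
       -2.56516621e-03,  3.65290731e-06]), 'position': array([162.82072849, 602.89190954, 241.33777928]), 'ee_rot': array([ 9.91306634e-01, -1.31568204e-01, -6.79416418e-05,  9.80513019e-04]), 'contact_force': array([0.27965336, 0.16366797, 0.30193765]), 'wrist_torque': array([ 0.0024782 , -0.01505101,  0.04261648]), 'gripper_width': 85.52574389754761}
```

View pics/scene0.png

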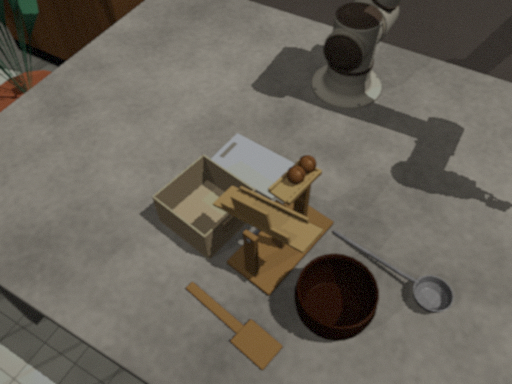

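View pics/top0.png

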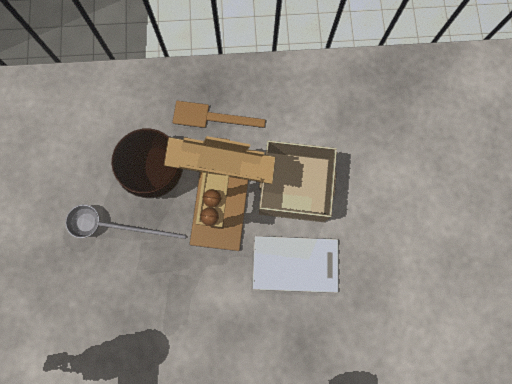

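Top view: jar on the left (+y) at (148,162), box on the right at (298,180), gutter and walnuts at (211,205). I need enlarged crops to measure from.

Run:
```python
import cv2
a=cv2.imread("pics/top0.png")[120:260,100:300]; b=cv2.imread("pics/scene0.png")[145:295,200:350]
cv2.imwrite("pics/topc.png",cv2.resize(a,None,fx=4,fy=4,interpolation=cv2.INTER_CUBIC))
cv2.imwrite("pics/scenec.png",cv2.convertScaleAbs(cv2.resize(b,None,fx=4,fy=4,interpolation=cv2.INTER_CUBIC),alpha=1.3))
```

```text
(no output)
```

View pics/topc.png

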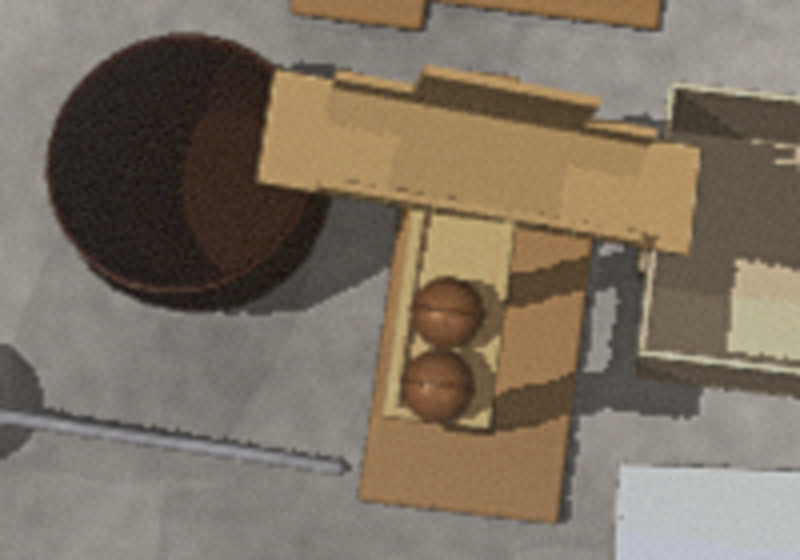

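View pics/scenec.png

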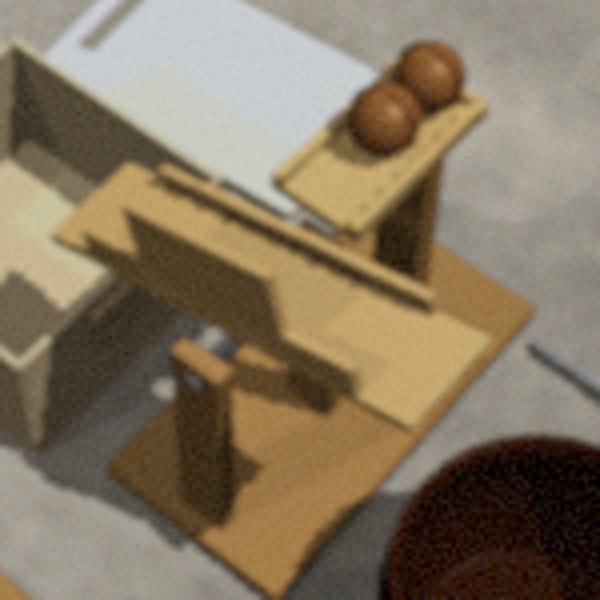

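```bash
cat > m.py <<'E'
import numpy as np
C={n:np.load(f"{n}0.npz") for n in("scene","top")}
def ray(n,u,v):
    K=C[n]["mtx"];E=C[n]["extrinsics"]
    d=np.array([(u-K[0,2])/K[0,0],-(v-K[1,2])/K[1,1],-1.]); return E[:3,3],E[:3,:3]@d
def tri(pt,ps):
    c1,d1=ray("top",100+pt[0]/4,120+pt[1]/4); c2,d2=ray("scene",200+ps[0]/4,145+ps[1]/4)
    s=np.linalg.lstsq(np.c_[d1,-d2],c2-c1,rcond=None)[0]
    a,b=c1+s[0]*d1,c2+s[1]*d2; return (a+b)/2,np.linalg.norm(a-b)
def atz(n,p,z):
    o=(100,120) if n=="top" else (200,145)
    c,d=ray(n,o[0]+p[0]/4,o[1]+p[1]/4); return c+d*(z-c[2])/d[2]
E
python3 - <<'E'
from m import *
P={}
for k,a,b in [("Lfar",(278,70),(410,428)),("Lnear",(258,184),(490,338)),("Rfar",(698,146),(55,238)),("Rnear",(690,254),(132,162)),
 ("wf",(448,313),(386,118)),("wr",(437,384),(432,74)),("baseLrobot",(362,500),(532,308)),("gutRrear",(492,430),(398,55)),("gutLrear",(385,415),(485,102)),("gutLexit",(410,210),(355,235))]:
    P[k],e=tri(a,b); print(k,P[k].round(1),round(e,1))
L=(P["Lfar"]+P["Lnear"])/2;R=(P["Rfar"]+P["Rnear"])/2;m=(L+R)/2
d=L-R;print("mid",m,"len",np.linalg.norm(d),"tilt",np.arcsin(d[2]/np.linalg.norm(d)),"yaw y",np.degrees(np.arctan2(-d[0],d[1])))
g=P["wf"]-P["wr"];print("yaw g",np.degrees(np.arctan2(g[1],g[0])))
E
```

```text
Lfar [661.9 180.3 192.5] 4.7
Lnear [602.4 191.  192.1] 3.1
Rfar [623.4 -36.4 136.1] 6.6
Rnear [563.6 -27.8 137.4] 6.5
wf [526.4  96.9 209.9] 5.2
wr [491.6 103.7 210.7] 5.5
baseLrobot [454.2 168.1   3.6] 4.4
gutRrear [470.7  77.8 188.9] 2.4
gutLrear [480.6 130.2 193.6] 2.8
gutLexit [583.8 113.5 194.7] 1.7
mid [612.83816456  76.79830283 164.52401276] len 228.00201740875156 tilt 0.2461057739631689 yaw y -10.060724611010745
yaw g -11.076951030111614
```

```bash
cat > fit.py <<'E'
from m import *
from scipy.optimize import least_squares
c,s=np.cos(.25),np.sin(.25)
tr=lambda x,y:(x,y*c-20*s,150+20*c+y*s)
pts=[(tr(30,115),(278,70),(410,428)),(tr(-30,115),(258,184),(490,338)),(tr(30,-115),(698,146),(55,238)),(tr(-30,-115),(690,254),(132,162)),
((-87,0,211.5),(448,313),(386,118)),((-123,0,210.5),(437,384),(432,74))]
def px(n,P):
    E=C[n]["extrinsics"];K=C[n]["mtx"];q=E[:3,:3].T@(P-E[:3,3]);return np.array([K[0,2]+K[0,0]*q[0]/-q[2],K[1,2]-K[1,1]*q[1]/-q[2]])
def f(p,full=True):
    R=np.array([[np.cos(p[2]),-np.sin(p[2]),0],[np.sin(p[2]),np.cos(p[2]),0],[0,0,1]]);r=[]
    for a,t,q in pts:
        P=R@a+[p[0],p[1],0]
        r+=[px("top",P)-np.array(t)/4-[100,120],px("scene",P)-np.array(q)/4-[200,145]]
    return np.concatenate(r)
o=least_squares(f,[610,80,-.18],x_scale=[10,10,.1]);print(o.x,np.degrees(o.x[2]));print(o.fun.reshape(-1,4).round(1))
x,y,t=o.x
w=lambda a,b:(np.array([x,y])+[a*np.cos(t)-b*np.sin(t),a*np.sin(t)+b*np.cos(t)]).round(1)
for k,v in dict(press=(0,98),back=(-175,0),exit=(-36,0)).items():print(k,w(*v))
from bench import read_state
S=read_state();d=S["position"][:2]-[x,y];print("TCP in run frame",d@[np.cos(t),np.sin(t)],d@[-np.sin(t),np.cos(t)],S["position"][2])
E
python3 fit.py
```

```text
[ 6.13682482e+02  8.21417896e+01 -1.76319529e-01] -10.102364845649259
[[-2.2 -0.3 -0.4 -1.3]
 [-1.8 -0.6 -0.  -1.3]
 [-0.6  0.4 -2.2 -2.1]
 [-1.5  0.4 -1.4 -1.1]
 [-1.6 -0.3 -1.5  0. ]
 [-1.3  0.1 -1.7  0.3]]
press [630.9 178.6]
back [441.4 112.8]
exit [578.2  88.5]
TCP in run frame -535.214970493681 433.59190917550507 241.33777927771246
```

Fit: pivot (613.7, 82.1), yaw −10.1°, z heights as they should be, left end up (tilt +0.246). So I press the left end, then feed the walnuts to the jar. I move over the left tongue with the fingers shut.

servo_tool(
  rows=[
    [0,0,0,0,0,0,-5],
    [0,3.3,2.1,0,0,0,0],
    [0,3.3,2.1,0,0,0,0],
    [0,3.3,2.1,0,0,0,0],
    [0,3.3,2.1,0,0,0,0],
    [0,3.3,2.1,0,0,0,0],
    [0,3.3,2.1,0,0,0,0],
    [0,3.3,2.1,0,0,0,0],
    [0,3.3,2.1,0,0,0,0],
    [0,3.3,2.1,0,0,0,0],
    [0,3.3,2.1,0,0,0,0],
    [0,3.3,2.1,0,0,0,0],
  ],
)

```text
clock: 1.3
position: [480.5, 310.8, 241.9]
ee_rot: [0.996, -0.088, -0.0, 0.0]
contact_force: [0.7, 0.3, -0.6]
gripper_width: 0.1
```

servo_tool(
  rows=[
    [0,3.3,2.1,0,0,0,0],
    [0,3.3,2.1,0,0,0,0],
    [0,3.3,2.1,0,0,0,0],
    [0,3.3,2.1,0,0,0,0],
    [0,3.3,2.1,0,0,0,0],
    [0,0,0,0,0,0,0],
    [0,0,0,0,0,0,0],
  ],
)

```text
clock: 2.0
position: [623.8, 179.0, 241.2]
ee_rot: [0.996, -0.089, -0.001, 0.0]
contact_force: [-0.7, 0.3, 0.1]
gripper_width: 0.0
```

```bash
python3 fit.py | tail -1
python3 - <<'E'
from bench import *
import cv2,numpy as np
from scipy.spatial.transform import Rotation as R
s=read_state();print(s["position"],R.from_quat(s["ee_rot"]).as_matrix().round(3).tolist(),s["gripper_width"])
d=get_image("wrist");t=get_image("top")["image"][120:260,100:300]
im=np.hstack([cv2.resize(d["image"],(448,336)),cv2.resize(t,(350,245))[:,:]if 0 else cv2.copyMakeBorder(cv2.resize(t,(350,245)),0,91,0,0,0)])
cv2.imwrite("pics/w1.png",im[:,:,::-1])
E
```

```text
TCP in run frame -7.04424217974002 97.1275455277704 241.18221507664472
[623.78434068 178.99907581 241.18221508] [[0.984, -0.178, -0.002], [-0.178, -0.984, -0.001], [-0.002, 0.001, -1.0]] 0.04085573654333313
```

View pics/w1.png

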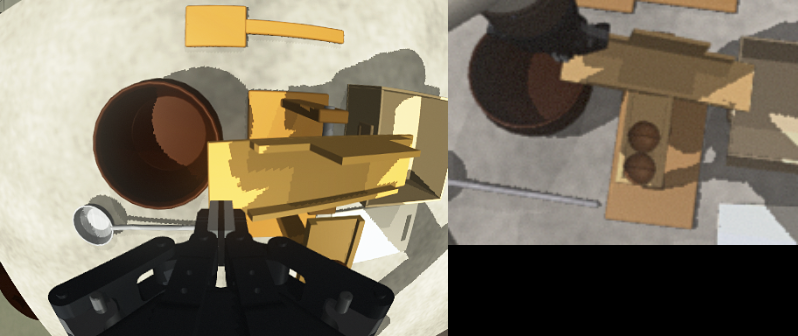

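The wrist view shows the shut fingers at (222,215), just robot-side of the left tongue's end (208–248 px). I go 7 mm forward and press.

servo_tool(
  rows=[
    [0,0.7,0,1,0,0,0],
    [0,0,0,1,0,0,0],
    [0,0,0,1,0,0,0],
    [0,0,0,0.6,0,0,0],
    [0,0,0,0.6,0,0,0],
    [0,0,0,0.6,0,0,0],
    [0,0,0,0.6,0,0,0],
  ],
)

```text
clock: 2.8
position: [630.7, 178.7, 188.0]
ee_rot: [0.996, -0.088, 0.0, -0.0]
contact_force: [-0.2, -0.6, 0.6]
gripper_width: -0.3
```

servo_tool(
  rows=[
    [0,0,0,0.6,0,0,0],
    [0,0,0,0.6,0,0,0],
    [0,0,0,0.6,0,0,0],
    [0,0,0,0.6,0,0,0],
    [0,0,0,0,0,0,0],
  ],
)

```text
clock: 3.3
position: [630.0, 178.4, 163.0]
ee_rot: [0.996, -0.088, -0.001, 0.001]
contact_force: [0.6, -0.2, -1.2]
gripper_width: -0.0
```

servo_tool(
  rows=[
    [0,0,0,-2,0,0,0],
    [0,0,0,-3,0,0,0],
    [0,0,0,-4,0,0,0],
    [0,-4,0,-1,0,0,0],
    [0,-4,0,0,0,0,0],
    [0,-4,0,0,0,0,0],
    [0,-4,2,0,0,0,0],
    [0,-2.5,3,0,0,0,0],
    [0,0,3,0,0,0,0],
    [0,0,1.7,0,0,0,0],
    [0,0,0,0,0,0,0],
    [0,0,0,0,0,0,0],
  ],
)

```text
clock: 4.5
position: [432.3, 115.8, 264.6]
ee_rot: [0.996, -0.089, 0.0, -0.0]
contact_force: [0.1, 0.9, -0.1]
gripper_width: 0.0
```

```bash
python3 fit.py | tail -1
python3 - <<'E'
from bench import *
import cv2,numpy as np
d=get_image("wrist");t=get_image("scene")["image"][145:295,200:350]
im=np.hstack([cv2.resize(d["image"],(448,336)),cv2.resize(t,(336,336))])
cv2.imwrite("pics/w2.png",im[:,:,::-1])
E
```

```text
TCP in run frame -184.4753968003977 1.2956596296211131 264.5814944575064
```

View pics/w2.png

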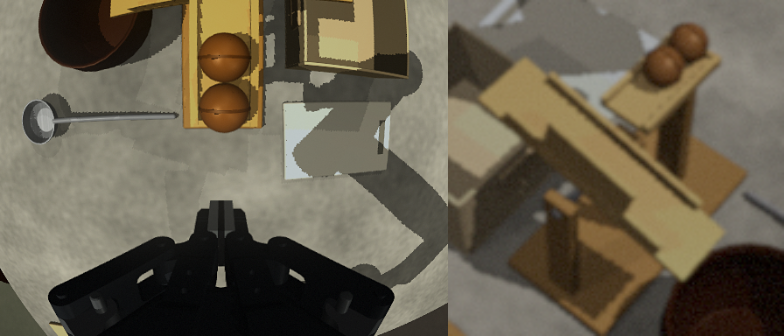

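The trough has flipped: the left end is down over the jar. The gutter's centre is at column 224 and the fingers at 221, so I shift 1.5 mm right, go down and check.

servo_tool(
  rows=[
    [0,0,0.15,1.5,0,0,0],
    [0,0,0,1.5,0,0,0],
    [0,0,0,1,0,0,0],
    [0,0,0,0.6,0,0,0],
    [0,0,0,0.4,0,0,0],
    [0,0,0,0,0,0,0],
    [0,0,0,0,0,0,0],
  ],
)

```text
clock: 5.3
position: [431.5, 114.4, 214.7]
ee_rot: [0.996, -0.088, 0.0, -0.0]
contact_force: [-0.1, -0.1, -0.4]
gripper_width: 0.1
```

servo_tool(
  rows=[
    [0,1,0,0,0,0,0],
    [0,0.8,0,0,0,0,0],
    [0,0.7,0,0,0,0,0],
    [0,0.7,0,0,0,0,0],
    [0,0.7,0,0,0,0,0],
    [0,0.7,0,0,0,0,0],
  ],
)

```text
clock: 5.9
position: [477.1, 105.9, 214.2]
ee_rot: [0.996, -0.088, -0.0, 0.0]
contact_force: [-0.6, 0.4, 0.2]
gripper_width: -0.3
```

```bash
python3 fit.py | tail -1
python3 - <<'E'
from bench import *
import cv2,numpy as np
d=get_image("wrist");t=get_image("scene")["image"][145:295,200:350]
im=np.hstack([cv2.resize(d["image"],(448,336)),cv2.resize(t,(336,336))])
cv2.imwrite("pics/w3.png",im[:,:,::-1])
E
```

```text
TCP in run frame -138.62231471773566 -0.6059767626654441 214.19943998273942
```

View pics/w3.png

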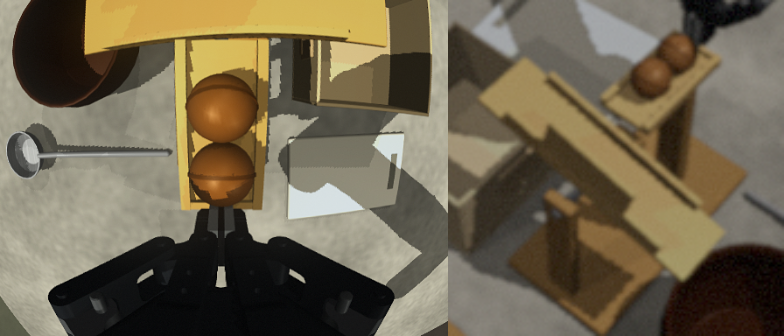

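The fingers (221,208) are centred in the gutter, above the lip, and push both walnuts forward. I carry on.

servo_tool(
  rows=[
    [0,0.7,0,0,0,0,0],
    [0,0.7,0,0,0,0,0],
    [0,0.7,0,0,0,0,0],
    [0,0.7,0,0,0,0,0],
    [0,0.7,0,0,0,0,0],
    [0,0.7,0,0,0,0,0],
    [0,0.7,0,0,0,0,0],
    [0,0.7,0,0,0,0,0],
    [0,0.7,0,0,0,0,0],
    [0,0.7,0,0,0,0,0],
    [0,0.7,0,0,0,0,0],
    [0,0.5,0,0,0,0,0],
  ],
)

```text
clock: 7.2
position: [557.9, 91.6, 214.2]
ee_rot: [0.996, -0.088, 0.0, 0.0]
contact_force: [-0.1, 0.1, -0.4]
gripper_width: 0.1
```

servo_tool(
  rows=[
    [0,0,0,0,0,0,0],
    [0,0,0,0,0,0,0],
    [0,0,0,0,0,0,0],
    [0,0,0,0,0,0,0],
    [0,0,0,0,0,0,0],
    [0,0,0,0,0,0,0],
    [0,0,0,0,0,0,0],
    [0,0,0,0,0,0,0],
  ],
)

```text
clock: 8.0
position: [557.2, 91.7, 214.3]
ee_rot: [0.996, -0.088, 0.0, -0.0]
contact_force: [-0.4, -0.8, 0.1]
gripper_width: 0.0
```

```bash
python3 fit.py | tail -1
python3 - <<'E'
from bench import *
import cv2,numpy as np
d=get_image("wrist");t=get_image("scene")["image"][145:345,200:400]
im=np.hstack([cv2.resize(d["image"],(448,336)),cv2.resize(t,(336,336))])
im=cv2.convertScaleAbs(im,alpha=1.4)
cv2.imwrite("pics/w4.png",im[:,:,::-1])
E
```

```text
TCP in run frame -57.32497791177068 -0.501952476782126 214.33866307560973
```

View pics/w4.png

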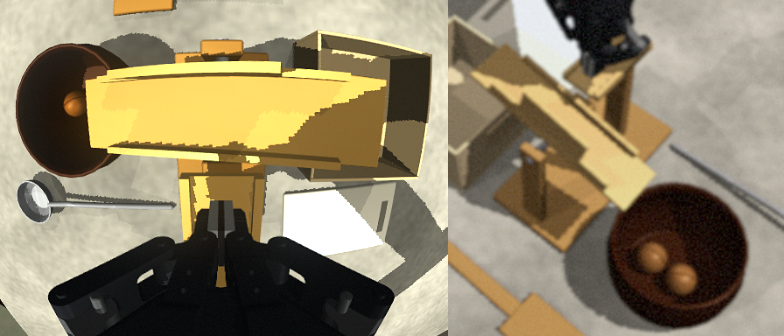

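Both walnuts lie in the jar (scene crop (652,256) and (682,278)), and the trough stays left-down. I lift clear and check once more.

servo_tool(
  rows=[
    [0,-1,0,-1.5,0,0,0],
    [0,-1,0,-3,0,0,0],
    [0,-2,0,-4,0,0,0],
    [0,-3,0,-2,0,0,0],
    [0,-3,0,0,0,0,0],
    [0,-2,0,0,0,0,0],
    [0,0,0,0,0,0,0],
    [0,0,0,0,0,0,0],
    [0,0,0,0,0,0,0],
  ],
)

```text
clock: 9.0
position: [439.5, 112.8, 319.7]
ee_rot: [0.996, -0.088, 0.0, -0.0]
contact_force: [1.3, -0.5, 0.7]
gripper_width: -0.2
```

Run:
```python
from bench import *
import cv2
t=get_image("scene")["image"]
cv2.imwrite("pics/f.png",cv2.convertScaleAbs(cv2.resize(t,(768,576)),alpha=1.3)[:,:,::-1]);print(read_state()["contact_force"])
```

```text
[0.48083437 0.04721526 0.24527142]
```

View pics/f.png

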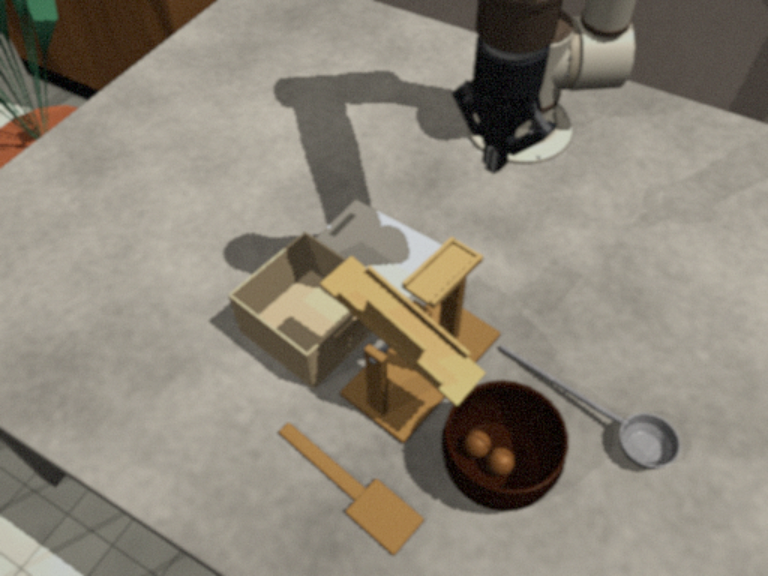

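The final view shows both walnuts in the jar at (478,443) and (500,461), the gutter empty, the trough left-down, everything else in place and the arm clear.

```bash
python3 -c "
from bench import *
print(job_done())"
```

```text
the job is handed in; nothing more can be done
None
```

The job is done and handed in at about 9 s of the 56 s allowed. I pressed the raised left end of the trough down with the fingers shut. A picture showed it had rocked over and stayed sloping the other way, towards the jar. Only then did I push both walnuts along the gutter, and they rolled down into the jar.

The last picture showed both walnuts in the jar, the gutter empty, the trough still left end down, the gripper clear, and nothing else visibly moved. The forces read between moves stayed around 1 N.

The two cameras disagreed by about 1.5 pixels (roughly 3 mm) when I located the run. The wrist view close up settled it with a 1.5 mm sideways correction before the push.

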